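# Empty the counting tray

## Task

The nuts on the counting tray have been counted. Push the shutter's red tab all the way to the left to open the mouth, sweep all four brass nuts across the deck with the fingers so that they drop through the mouth into the black tray, then push the shutter fully shut again. Only push and sweep, never pick anything up, and leave the steel bolt standing where it is on the deck and the black tray, the caliper and the tape roll where they lie.

Things in the scene. Friction and masses are not known exactly. Their poses are not given: they have to be found in the camera images.
- counting_tray: Fixed blue sheet-metal tray on rubber feet, about 160 x 224 mm, light grey deck. Origin on the bench (z = 0) below it; its -x points out of the mouth, to the robot's side, +y to the left seen from the robot. Deck top 36 mm above the bench, free inside the rim from x -68 to +84, y -108 to +108 mm; the blue rim rises to 61 mm. Front mouth from y -74 to +14 mm; beyond it the deck's lip ends at x -88 mm.
- mouth (a point): Middle of the mouth, a gap 88 mm wide in the front rim, at deck height (36 mm above the bench): x -72, y -30 mm in the counting tray's frame; axes as the counting tray's. The shut shutter stands across it at x -76 to -73 mm. Left of the mouth an aluminium guide in front of the rim reaches out to x -80 mm and up to 62 mm above the bench.
- shutter (a joint): Position of the sliding shutter in m: 0 = shut, 0.088 = end stop, mouth fully open. It slides along the counting tray's +y (to the left) with about 1.5 N of friction and stays where it is left; it starts shut or up to 10 mm ajar.
- shutter_tab (a point): Red tab of the shutter, upright, 32 mm along the counting tray's x (-108 to -76 mm), 8 mm along y, from 43 to 72 mm above the bench; it sticks out of the shutter to the robot's side, over the black tray. This point is its middle, 58 mm above the bench; it moves with the shutter. Push the tab's right face (-y side) to open, its left face (+y side) to shut.
- nut0_c (a point): Loose brass hex nut lying flat on the deck, 24 mm across flats, 28 mm across corners, 13 mm thick, about 35 g, with a 15 mm hole. This point is its centre, half-way up.
- nut1_c (a point): Loose brass hex nut lying flat on the deck, 24 mm across flats, 28 mm across corners, 13 mm thick, about 35 g, with a 15 mm hole. This point is its centre, half-way up.
- nut2_c (a point): Loose brass hex nut lying flat on the deck, 24 mm across flats, 28 mm across corners, 13 mm thick, about 35 g, with a 15 mm hole. This point is its centre, half-way up.
- nut3_c (a point): Loose brass hex nut lying flat on the deck, 24 mm across flats, 28 mm across corners, 13 mm thick, about 35 g, with a 15 mm hole. This point is its centre, half-way up.
- check_bolt_c (a point): Loose steel bolt standing on its hexagonal head in the left front corner of the deck; head 28 mm across corners and 10 mm high, thread 16 mm, 45 mm tall in all. This point is on its axis, 22 mm above its underside. Leave it standing.
- catch_tray: Loose shallow black tray on the bench in front of the mouth, its far rim under the lip: 127 mm (x) x 178 mm (y), rim 23 mm high, floor 2 mm thick, inside 116 x 166 mm. Origin at the centre of its underside.
- caliper: Loose caliper lying on the bench to the right of the counting tray, 232 mm long, 75 mm wide, 15 mm high. Origin at the centre of its underside. Leave it alone.
- black_tape: Loose roll of black tape lying on the bench to the left of the black tray, 53 mm across, 19 mm high. Origin at the centre of its underside. Leave it alone.
Mind the look-alikes: they are no part of the job. What is shaped like the part that bears nut0_c but blue or pink is not meant.

How it is judged:
By the outcome, as a careful person would: the job done as asked, in the order asked, and still so for the second after the job is handed in, with the robot touching nothing.
It also fails if it takes over 64 s, if anything falls off the work surface, if the arm or the gripper's body presses on something with over 40 N, if the wrist force passes 120 N, or if a joint passes its speed limit or range.

## Robot

A 6-joint arm with a two-finger parallel gripper is mounted at the origin on a cart in front of the work surface, level with it; the furniture and walls round the work are solid. World frame = base frame: x ahead of the robot, y to its left, z up, the work surface at z = 0. Lengths are in m, angles in rad, forces in N, time in s.
With the tool pointing down it reaches from about 0.25 to 0.725 m from the base axis. Payload 4 kg.
Tool frame: the origin (TCP) lies between the finger pads; the fingertips stand 11 mm ahead of it and the grasp point (between the pads) lies 8 mm behind it (bot.tip_extent is the distance from the TCP to the fingertips, in m); z points along the fingers, y is the line along which they close (so a half turn about z gives the same grasp; the last joint's range is limited). The gripper opens to 85 mm and grips with 20 to 120 N. Pads are 22 mm wide; open, the fingers measure 114 mm over their backs; the gripper's body (76 mm by 85 mm) begins 54 mm behind the grasp point. The pads swing forward as they close: fully open they stand 13 mm farther back than shut.
Start: joints at [-1.302, 0.241, 0.005, 1.335, 0, 1.571], TCP at [0.133, -0.482, 0.242] pointing down, gripper open.
Joint ranges: [-2.72, 2.72], [-1.05, 1.87], [-1.09, 1.28], [-1.99, 2.15], [-1.42, 1.44], [-3.14, 3.14]. Speed limits (rad/s): [2.79, 2.79, 3.14, 3.14, 3.14, 3.14].

## Interface

Orientations are given as a unit quaternion [x, y, z, w].
In Python, from workcell import bot gives the robot as it stands. The module is installed in compiled form; this text tells all that it offers.
- The arm moves only by the tool drive_tool, never from a script. Its argument "rows" is a list of rows, each an object of numbers: "dx", "dy", "dz": the shift along the tool's x, y, z in units of 50 mm (1.0 is 50 mm); "wx", "wy", "wz": the turn, a rotation vector about the tool's x, y, z in units of 5 degrees (1.0 is 5 degrees); "hand": the finger opening in mm, from 0 to 85.4. A call has 1 to 20 rows; each row is the pose to reach, as a shift and turn from the pose commanded when the call began, along the tool's axes at that moment; what a row does not reach only later rows make up. A row lasts 1/10 s, in which the tool goes at most 50 mm and 8.59 degrees, less where a joint would pass 70% of its speed; a pose out of reach is approached as far as the arm can. A call with a gripper value outside its range is refused whole. The fingers move at their own pace and stop on an object; the grip force is fixed at half the most. Time passes only in rows, so rows that repeat a pose let the fingers close. It gives the time, the measured TCP pose, the force, the opening and the grip force at its end, in the units of the state.
- bot.get_obs(): the state, without advancing time (a new reading comes with each control period).
- bot.camera(name): name is "scene" or "top" or "wrist"; returns the picture (400x640x3 uint8, red, green, blue); there is no depth.
- bot.get_calibration(name): a dict with "vfov" (degrees; the focal length in pixels is half the picture's height over the tangent of half this angle, whatever the lens; pixels are square), "cx", "cy" (the principal point, pixels), "origin" and "rotation" of the camera in the world; the wrist camera has in their place "mount" (4x4, takes a point from camera to tool coordinates, whose origin is the TCP and whose axes are the flange's). Camera axes: x right, y up, looking along -z (the intrinsics and any distortion apply to the point x, -y, -z); pixel columns grow to the right and rows downward; lengths in m; the calibration is good to about 2 mm. A picture is of the moment at which its call begins: read the wrist's pose just before it. get_calibration takes no time and is no camera call.
- bot.job_done(): hands the job in; it is judged then, once.
Trained networks look in the newest picture that a camera, given by its name, has taken for a name from the list of things; names that differ only in an ending like _2 or _b are one class to them, and where a whole thing is asked for, a point or a joint stands for the part that bears it (a point fixed in the world has none). Each returns a list of dicts, best first, with "score" (0 to 1); they miss things now and then, are a little off and sometimes report something else, mostly with a low value. They report only what shows in the picture. A call takes as long as a camera call. They do not tell look-alikes from the thing itself.
- bot.look_for(camera, thing): "extent" ([centre column, centre row, width, height] in pixels, round what is visible of it).
- bot.outline_of(camera, thing): "region" (400x640 bool, what is visible of it) and "extent" ([centre column, centre row, width, height] in pixels, round what is visible of it).
The state is a dict: "clock": time; "joint_pos": joint angles; "joint_vel": joint speeds; "tau": joint torques, N m; "eef_pos": TCP position; "tool_rot": TCP orientation; "ft_force": force on the tool from outside, world axes, zero at the start; "ft_torque": the same for the moment, N m; "grip_width": finger opening in m; "grasp_force": force on a finger pad.
Only numpy, scipy, OpenCV 4.12 (cv2) and the standard library are available. Lean on these libraries where they do the work, as an engineer would, in place of code of your own. Each camera call takes 0.05 s, during which the arm holds its last target. There are 200 camera calls.

## Working session

There is one attempt and no reset: what is moved stays moved. The work goes in short steps, Python scripts to look and compute and a tool call to move; the robot and the scene stay as the last step left them, time stands still between calls to the robot, and variables do not carry over. Pictures are saved under pics/ and viewed, at most 10 in all, crops included, and the job is handed in when it is done.

Besides the shell and the picture viewer there is one more tool, called after "Request:" as a command line: name --argument value ..., lists and objects as JSON in quotes. drive_tool: Moves the arm, as the interface text tells. Its arguments: {"type":"object","properties":{"rows":{"type":"array","items":{"type":"object","properties":{"dx":{"type":"number"},"dy":{"type":"number"},"dz":{"type":"number"},"wx":{"type":"number"},"wy":{"type":"number"},"wz":{"type":"number"},"hand":{"type":"number"}}}}},"required":["rows"]}

```bash
mkdir -p pics
python3 - <<'E'
from workcell import bot
import cv2
for n in ["top","scene"]:
    im=bot.camera(n); cv2.imwrite(f"pics/{n}0.png",im[:,:,::-1])
    c=bot.get_calibration(n); print(n,c)
    for t in ["counting_tray","shutter_tab","nut0_c","check_bolt_c","catch_tray","black_tape","caliper"]:
        print(t,[(round(d["score"],2),[round(float(v)) for v in d["extent"]]) for d in bot.look_for(n,t)][:8])
o=bot.get_obs();print(o["clock"],o["eef_pos"],o["tool_rot"],o["ft_force"],o["grip_width"])
E
```

```text
top {'vfov': 53.37022335847415, 'cx': 310.31729707717597, 'cy': 203.82699948164603, 'origin': array([0.40700386, 0.23178122, 0.90883072]), 'rotation': array([ 0.03255062, -0.02397041, -0.70432826,  0.70872249])}
counting_tray [(0.62, [285, 188, 121, 104])]
shutter_tab []
nut0_c [(0.58, [388, 151, 12, 14]), (0.44, [321, 191, 12, 12])]
check_bolt_c [(0.48, [249, 214, 15, 7])]
catch_tray [(0.58, [321, 252, 91, 79])]
black_tape [(0.57, [256, 261, 18, 21])]
caliper [(0.56, [355, 185, 46, 104])]
scene {'vfov': 42.94361077425723, 'cx': 324.2237456611805, 'cy': 205.62833580242432, 'origin': array([-0.08748848,  0.57201523,  0.71202845]), 'rotation': array([-0.19964217,  0.33810271,  0.78751575, -0.47502474])}
counting_tray [(0.95, [300, 232, 152, 124])]
shutter_tab [(0.8, [343, 237, 35, 38])]
nut0_c [(0.7, [342, 208, 10, 13])]
check_bolt_c [(0.82, [274, 252, 13, 23]), (0.4, [275, 232, 14, 18])]
catch_tray [(0.96, [373, 268, 117, 96]), (0.18, [299, 228, 151, 121])]
black_tape []
caliper [(0.56, [394, 220, 58, 40])]
0.8 [ 0.13279636 -0.48203986  0.24231512] [9.90981956e-01 1.33995385e-01 1.17505353e-05 1.93818892e-06] [0.25634992 0.32807847 1.12424605] 0.08572563189771837
```

Run:
```python
import cv2,numpy as np
a=cv2.imread("pics/top0.png")[110:320,200:420]; b=cv2.imread("pics/scene0.png")[150:330,210:440]
cv2.imwrite("pics/a.png",cv2.resize(a,None,fx=2.85,fy=2.85,interpolation=cv2.INTER_CUBIC)[:600])
cv2.imwrite("pics/b.png",cv2.resize(b,None,fx=3.3,fy=3.3,interpolation=cv2.INTER_CUBIC)[:600])
```

```text
(no output)
```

View pics/a.png

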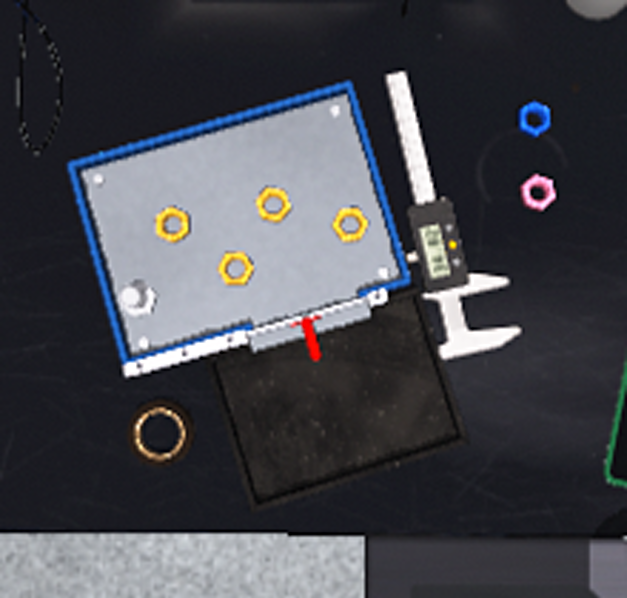

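View pics/b.png

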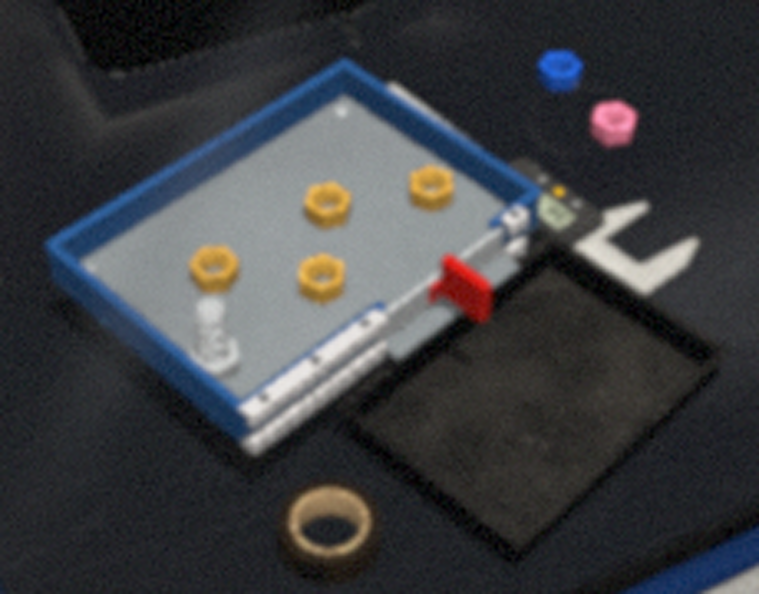

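The top picture shows the nuts at crop (173,224), (273,204), (350,223) and (236,268), the bolt at (140,297), and the red tab at (311,338). The mouth is on the lower side, and the pink and blue nuts lie outside on the right. The scene picture agrees.

```bash
cat > h.py <<'E'
import numpy as np
from scipy.spatial.transform import Rotation as R
from scipy.optimize import least_squares
from workcell import bot
def cam(n):
    c=bot.get_calibration(n); return c["origin"],R.from_quat(c["rotation"]).as_matrix() if np.size(c["rotation"])==4 else c["rotation"],200/np.tan(np.radians(c["vfov"])/2),c["cx"],c["cy"]
def proj(n,P):
    o,r,f,cx,cy=cam(n); q=(np.asarray(P)-o)@r
    return np.stack([cx+f*q[:,0]/-q[:,2],cy-f*q[:,1]/-q[:,2]],1)
def ray(n,uv,z):
    o,r,f,cx,cy=cam(n); uv=np.atleast_2d(uv); d=np.stack([(uv[:,0]-cx)/f,-(uv[:,1]-cy)/f,-np.ones(len(uv))],1)@r.T
    return o+d*((z-o[2])/d[:,2])[:,None]
def toW(p,T): # T=x,y,yaw
    p=np.atleast_2d(p); c,s=np.cos(T[2]),np.sin(T[2]); return np.c_[p[:,0]*c-p[:,1]*s+T[0],p[:,0]*s+p[:,1]*c+T[1],p[:,2]]
def toT(P,T):
    P=np.atleast_2d(P)-[T[0],T[1],0]; c,s=np.cos(T[2]),np.sin(T[2]); return np.c_[P[:,0]*c+P[:,1]*s,-P[:,0]*s+P[:,1]*c,P[:,2]]
E
python3 - <<'E'
from h import *
np.set_printoptions(precision=4,suppress=True)
A=lambda l:np.array(l)/2.85+[200,110]; B=lambda l:np.array(l)/3.3+[210,150]
C=np.array([[.088,.112,.061],[.088,-.112,.061],[-.072,-.112,.061],[-.072,.112,.061]])
ta=A([[70,163],[350,83],[410,285],[125,362]]); tb=B([[48,245],[345,62],[540,190]])
for use in ["top","scene","both"]:
    f=lambda T:np.r_[(proj("top",toW(C,T))-ta).ravel()*(use!="scene"),(proj("scene",toW(C[:3],T))-tb).ravel()*(use!="top")]
    s=least_squares(f,[.45,.25,.1]); print(use,s.x,s.fun)
T=s.x; np.save("T.npy",T)
na=A([[173,224],[273,204],[350,223],[236,268]]); nb=B([[214,268],[327,205],[431,188],[322,277]])
print("nuts top",toT(ray("top",na,.0425),T)); print("nuts scene",toT(ray("scene",nb,.0425),T)); 
print("world",ray("top",na,.0425))
print("bolt top head",toT(ray("top",A([[130,295]]),.081),T),toT(ray("scene",B([[211,305]]),.081),T),"base",toT(ray("scene",B([[215,352]]),.041),T))
print("tab",toT(ray("top",A([[305,320],[316,358]]),.072),T))
print("catch",ray("top",A([[255,503],[462,437]]),.023))
print("tape",ray("top",A([[160,433]]),.019))
print(toT(np.r_[ray("top",A([[255,503],[462,437]]),.023),ray("top",A([[160,433]]),.019)],T))
E
```

```text
top [0.5009 0.2973 0.2819] [-0.611  -0.4958  0.9276 -0.4464  0.4623 -0.3699 -0.7769  1.2516 -0.
 -0.      0.     -0.      0.      0.    ]
scene [0.4993 0.2976 0.2944] [-0.      0.      0.     -0.      0.     -0.     -0.      0.     -0.7432
  0.1138 -0.2204 -0.6376  0.9764  0.1543]
both [0.5004 0.2975 0.2861] [-0.8233 -0.0323  0.6047 -0.3968  0.4367 -0.4056 -0.6868  1.6418 -0.911
 -0.8005  0.1275 -0.935   0.8345  0.1509]
nuts top [[ 0.0238  0.0494  0.0425]
 [ 0.0173 -0.0288  0.0425]
 [-0.0133 -0.0817  0.0425]
 [-0.0224  0.012   0.0425]]
nuts scene [[ 0.0242  0.0482  0.0425]
 [ 0.0172 -0.03    0.0425]
 [-0.0142 -0.0826  0.0425]
 [-0.0218  0.0103  0.0425]]
world [[0.5093 0.3516 0.0425]
 [0.5252 0.2748 0.0425]
 [0.5108 0.2154 0.0425]
 [0.4756 0.3027 0.0425]]
bolt top head [[-0.0238  0.0898  0.081 ]] [[-0.0237  0.0879  0.081 ]] base [[-0.0211  0.0861  0.041 ]]
tab [[-0.0765 -0.0282  0.072 ]
 [-0.1055 -0.0283  0.072 ]]
catch [[0.2954 0.2874 0.023 ]
 [0.3471 0.1278 0.023 ]]
tape [[0.3481 0.3623 0.019 ]]
[[-0.1996  0.0482  0.023 ]
 [-0.1951 -0.1195  0.023 ]
 [-0.1279  0.1052  0.019 ]]
```

```bash
cat > d.py <<'E'
import sys
from h import *
# usage: d.py x y z yaw(deg rel. tray) [more quadruples], mm in tray frame -> drive units from the current pose
T=np.load("T.npy"); o=bot.get_obs(); Rt=R.from_quat(o["tool_rot"]); P=np.array(o["eef_pos"])
x=Rt.as_matrix()[:,0]
print("now tray",toT(P,T)[0].round(4)*1000,"yaw",round(np.degrees(np.arctan2(x[1],x[0])-T[2]),1),"t",o["clock"],"F",np.round(o["ft_force"],1),"w",round(o["grip_width"]*1000,1))
a=list(map(float,sys.argv[1:]))
for i in range(0,len(a),4):
    W=toW([np.array(a[i:i+3])/1000],T)[0]; yaw=T[2]+np.radians(a[i+3])
    Rg=R.from_matrix(np.array([[np.cos(yaw),np.sin(yaw),0],[np.sin(yaw),-np.cos(yaw),0],[0,0,-1]]).T)
    print(a[i:i+4],"d",((W-P)@Rt.as_matrix()/.05).round(2),"w",np.degrees((Rt.inv()*Rg).as_rotvec()/5).round(2))
E
python3 d.py -99 -64 130 0 -99 -64 59 0
```

```text
now tray [-572.7 -644.1  242.3] yaw -1.0 t 0.8 F [0.3 0.3 1.1] w 85.7
[-99.0, -64.0, 130.0, 0.0] d [  9.27 -11.76   2.25] w [ 0.  -0.  -0.2]
[-99.0, -64.0, 59.0, 0.0] d [  9.27 -11.76   3.67] w [ 0.  -0.  -0.2]
```

Request:
drive_tool --rows '[{"dx":3,"dy":-3.8,"wz":-0.2,"hand":0},{"dx":9.27,"dy":-11.76,"dz":1,"wz":-0.2,"hand":0},{"dx":9.27,"dy":-11.76,"dz":1,"wz":-0.2,"hand":0},{"dx":9.27,"dy":-11.76,"dz":1,"wz":-0.2,"hand":0},{"dx":9.27,"dy":-11.76,"dz":1,"wz":-0.2,"hand":0},{"dx":9.27,"dy":-11.76,"dz":1,"wz":-0.2,"hand":0},{"dx":9.27,"dy":-11.76,"dz":1,"wz":-0.2,"hand":0},{"dx":9.27,"dy":-11.76,"dz":1,"wz":-0.2,"hand":0},{"dx":9.27,"dy":-11.76,"dz":1,"wz":-0.2,"hand":0},{"dx":9.27,"dy":-11.76,"dz":1,"wz":-0.2,"hand":0},{"dx":9.27,"dy":-11.76,"dz":1,"wz":-0.2,"hand":0},{"dx":9.27,"dy":-11.76,"dz":1,"wz":-0.2,"hand":0},{"dx":9.27,"dy":-11.76,"dz":1,"wz":-0.2,"hand":0},{"dx":9.27,"dy":-11.76,"dz":1,"wz":-0.2,"hand":0},{"dx":9.27,"dy":-11.76,"dz":1,"wz":-0.2,"hand":0},{"dx":9.27,"dy":-11.76,"dz":1,"wz":-0.2,"hand":0},{"dx":9.27,"dy":-11.76,"dz":1,"wz":-0.2,"hand":0},{"dx":9.27,"dy":-11.76,"dz":1,"wz":-0.2,"hand":0},{"dx":9.27,"dy":-11.76,"dz":1,"wz":-0.2,"hand":0},{"dx":9.27,"dy":-11.76,"dz":1,"wz":-0.2,"hand":0}]'

```text
invalid input at $.rows[0]: expected keys dx, dy, dz, wx, wy, wz, hand
```

```bash
python3 d.py -99 -64 59 0
python3 - <<'E'
from workcell import bot
import cv2
cv2.imwrite("pics/w1.png",bot.camera("wrist")[:,:,::-1]); print(bot.get_calibration("wrist"))
E
```

```text
now tray [-572.7 -644.1  242.3] yaw -1.0 t 0.8 F [0.3 0.3 1.1] w 85.7
[-99.0, -64.0, 59.0, 0.0] d [  9.27 -11.76   3.67] w [ 0.  -0.  -0.2]
{'vfov': 69.10409582381742, 'cx': 319.7865682498228, 'cy': 197.85364493185838, 'mount': array([[ 6.52784610e-04,  9.63510373e-01,  2.67670196e-01,
         6.83668081e-02],
       [ 9.99999434e-01, -8.53997459e-04,  6.35301098e-04,
         3.34358502e-05],
       [ 8.40708866e-04,  2.67669630e-01, -9.63510385e-01,
        -1.31062715e-01],
       [ 0.00000000e+00,  0.00000000e+00,  0.00000000e+00,
         1.00000000e+00]])}
```

View pics/w1.png

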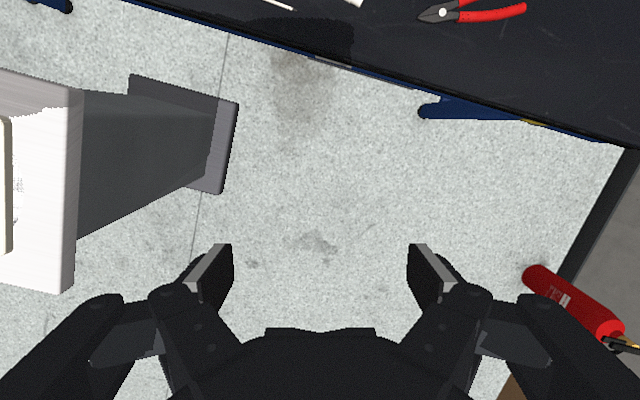

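The row was refused because every key is needed. The wrist view shows the fingers open, with pad backs about 12 mm thick, and nothing in the path.

Request:
drive_tool --rows '[{"dx":3,"dy":-3.8,"dz":0,"wx":0,"wy":0,"wz":-0.2,"hand":0},{"dx":9.27,"dy":-11.76,"dz":1,"wx":0,"wy":0,"wz":-0.2,"hand":0},{"dx":9.27,"dy":-11.76,"dz":1,"wx":0,"wy":0,"wz":-0.2,"hand":0},{"dx":9.27,"dy":-11.76,"dz":1,"wx":0,"wy":0,"wz":-0.2,"hand":0},{"dx":9.27,"dy":-11.76,"dz":1,"wx":0,"wy":0,"wz":-0.2,"hand":0},{"dx":9.27,"dy":-11.76,"dz":1,"wx":0,"wy":0,"wz":-0.2,"hand":0},{"dx":9.27,"dy":-11.76,"dz":1,"wx":0,"wy":0,"wz":-0.2,"hand":0},{"dx":9.27,"dy":-11.76,"dz":1,"wx":0,"wy":0,"wz":-0.2,"hand":0},{"dx":9.27,"dy":-11.76,"dz":1,"wx":0,"wy":0,"wz":-0.2,"hand":0},{"dx":9.27,"dy":-11.76,"dz":1,"wx":0,"wy":0,"wz":-0.2,"hand":0},{"dx":9.27,"dy":-11.76,"dz":1,"wx":0,"wy":0,"wz":-0.2,"hand":0},{"dx":9.27,"dy":-11.76,"dz":1,"wx":0,"wy":0,"wz":-0.2,"hand":0},{"dx":9.27,"dy":-11.76,"dz":1,"wx":0,"wy":0,"wz":-0.2,"hand":0},{"dx":9.27,"dy":-11.76,"dz":1,"wx":0,"wy":0,"wz":-0.2,"hand":0},{"dx":9.27,"dy":-11.76,"dz":1,"wx":0,"wy":0,"wz":-0.2,"hand":0},{"dx":9.27,"dy":-11.76,"dz":1,"wx":0,"wy":0,"wz":-0.2,"hand":0},{"dx":9.27,"dy":-11.76,"dz":1,"wx":0,"wy":0,"wz":-0.2,"hand":0},{"dx":9.27,"dy":-11.76,"dz":1,"wx":0,"wy":0,"wz":-0.2,"hand":0},{"dx":9.27,"dy":-11.76,"dz":1,"wx":0,"wy":0,"wz":-0.2,"hand":0},{"dx":9.27,"dy":-11.76,"dz":1,"wx":0,"wy":0,"wz":-0.2,"hand":0}]'

```text
clock: 2.85
eef_pos: [0.4375, 0.1661, 0.1927]
tool_rot: [0.985, 0.17, -0.003, -0.017]
ft_force: [-0.1, -0.4, 0.2]
grip_width: -0.0003
grasp_force: 0.0
```

```bash
python3 d.py -99 -64 59 0
python3 - <<'E'
from workcell import bot
import cv2
cv2.imwrite("pics/w2.png",bot.camera("wrist")[:,:,::-1])
E
```

```text
now tray [ -97.5 -108.3  192.7] yaw 3.2 t 2.85 F [-0.1 -0.4  0.2] w -0.3
[-99.0, -64.0, 59.0, 0.0] d [ 0.02 -0.79  2.7 ] w [-0.4   0.02  0.64]
```

View pics/w2.png

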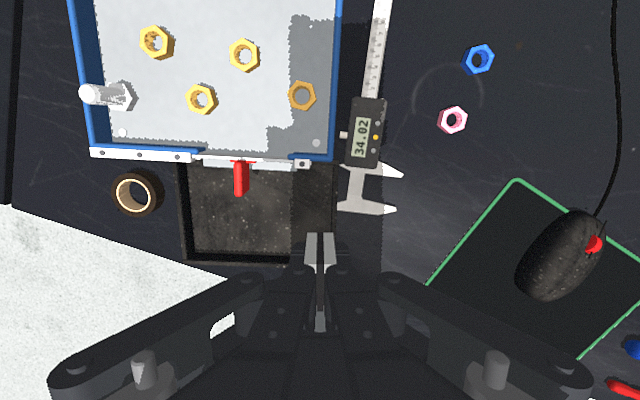

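The wrist view shows the shut fist at (320,270), with the tab at (240,178), the four nuts and the bolt as located. The tool was still short of its target, so I carry on.

Request:
drive_tool --rows '[{"dx":0.0,"dy":-0.79,"dz":0.5,"wx":-0.4,"wy":0.02,"wz":0.64,"hand":0},{"dx":0.02,"dy":-0.79,"dz":1.5,"wx":-0.4,"wy":0.02,"wz":0.64,"hand":0},{"dx":0.02,"dy":-0.79,"dz":2.2,"wx":-0.4,"wy":0.02,"wz":0.64,"hand":0},{"dx":0.02,"dy":-0.79,"dz":2.7,"wx":-0.4,"wy":0.02,"wz":0.64,"hand":0},{"dx":0.02,"dy":-0.79,"dz":2.7,"wx":-0.4,"wy":0.02,"wz":0.64,"hand":0},{"dx":0.02,"dy":-0.79,"dz":2.7,"wx":-0.4,"wy":0.02,"wz":0.64,"hand":0},{"dx":0.02,"dy":-0.79,"dz":2.7,"wx":-0.4,"wy":0.02,"wz":0.64,"hand":0}]'

```text
clock: 3.6
eef_pos: [0.4398, 0.1681, 0.0602]
tool_rot: [0.985, 0.171, -0.002, -0.017]
ft_force: [-0.5, 0.3, 0.2]
grip_width: 0.0
grasp_force: 0.0
```

```bash
python3 d.py -99 45 59 0
```

```text
now tray [ -94.7 -107.    60.2] yaw 3.4 t 3.6 F [-0.5  0.3  0.2] w 0.0
[-99.0, 45.0, 59.0, 0.0] d [ 0.09 -3.04  0.13] w [-0.39 -0.    0.67]
```

Run:
```python
from workcell import bot
o=bot.get_obs(); print(o["joint_pos"],o["joint_vel"],o["tau"])
```

```text
[ 0.34371504  0.35003459 -0.36372801  0.85587813  0.03439672  3.14060507] [-0.00142607 -0.01246025  0.01360863 -0.00383246 -0.00246662 -0.0010599 ] [ 2.33735394e-02 -3.62327278e+01  1.91784096e+01  6.33096532e-02
  1.16370865e-01 -7.23188464e-06]
```

Request:
drive_tool --rows '[{"dx":0,"dy":-0.2,"dz":0,"wx":0,"wy":0,"wz":0,"hand":0},{"dx":0,"dy":-0.2,"dz":0,"wx":0,"wy":0,"wz":0,"hand":0}]'

```text
clock: 3.8
eef_pos: [0.4383, 0.1728, 0.0606]
tool_rot: [0.984, 0.175, -0.002, -0.019]
ft_force: [0.5, -0.6, 0.6]
grip_width: 0.0001
grasp_force: 0.0
```

```bash
python3 - <<'E'
from workcell import bot
o=bot.get_obs(); print(o["joint_pos"],o["joint_vel"],o["tau"])
E
python3 d.py -99 45 59 0
```

```text
[ 0.35137517  0.34936504 -0.36334402  0.85606888  0.03907851  3.1406002 ] [-0.00412862  0.00656587 -0.00813716 -0.00352446 -0.00839421 -0.0003406 ] [ 4.39957087e-02 -3.69662976e+01  1.98743534e+01  1.01665771e-02
  1.68163287e-01 -9.10247536e-05]
now tray [ -94.8 -102.1   60.6] yaw 3.8 t 3.8 F [ 0.5 -0.6  0.6] w 0.1
[-99.0, 45.0, 59.0, 0.0] d [ 0.11 -2.94  0.15] w [-0.45 -0.01  0.76]
```

Joint 6 is at its limit. I lift the tool and give it a half turn, which leaves the same grasp axis.

Request:
drive_tool --rows '[{"dx":0,"dy":0,"dz":-1.5,"wx":0,"wy":0,"wz":0,"hand":0},{"dx":0,"dy":0,"dz":-1.5,"wx":0,"wy":0,"wz":0,"hand":0},{"dx":0,"dy":0,"dz":-1.5,"wx":0,"wy":0,"wz":-18,"hand":0},{"dx":0,"dy":0,"dz":-1.5,"wx":0,"wy":0,"wz":-18,"hand":0},{"dx":0,"dy":0,"dz":-1.5,"wx":0,"wy":0,"wz":-18,"hand":0},{"dx":0,"dy":0,"dz":-1.5,"wx":0,"wy":0,"wz":-18,"hand":0},{"dx":0,"dy":0,"dz":-1.5,"wx":0,"wy":0,"wz":-18,"hand":0},{"dx":0,"dy":0,"dz":-1.5,"wx":0,"wy":0,"wz":-18,"hand":0},{"dx":0,"dy":0,"dz":-1.5,"wx":0,"wy":0,"wz":-18,"hand":0},{"dx":0,"dy":0,"dz":-1.5,"wx":0,"wy":0,"wz":-18,"hand":0},{"dx":0,"dy":0,"dz":-1.5,"wx":0,"wy":0,"wz":-18,"hand":0},{"dx":0,"dy":0,"dz":-1.5,"wx":0,"wy":0,"wz":-18,"hand":0},{"dx":0,"dy":0,"dz":-1.5,"wx":0,"wy":0,"wz":-18,"hand":0},{"dx":0,"dy":0,"dz":-1.5,"wx":0,"wy":0,"wz":-18,"hand":0}]'

```text
clock: 5.2
eef_pos: [0.4386, 0.1695, 0.1349]
tool_rot: [0.572, 0.82, 0.011, -0.016]
ft_force: [-1.0, 0.1, 0.1]
grip_width: -0.0002
grasp_force: 0.0
```

```bash
python3 d.py -99 -64 110 180 -99 -64 59 180
```

```text
now tray [ -95.4 -105.3  134.9] yaw 93.8 t 5.2 F [-1.   0.1  0.1] w -0.2
[-99.0, -64.0, 110.0, 180.0] d [ 0.81 -0.02  0.53] w [  0.34  -0.35 -17.25]
[-99.0, -64.0, 59.0, 180.0] d [ 0.77 -0.02  1.55] w [  0.34  -0.35 -17.25]
```

Request:
drive_tool --rows '[{"dx":0.81,"dy":0,"dz":0.53,"wx":0.34,"wy":-0.35,"wz":-17.25,"hand":0},{"dx":0.81,"dy":0,"dz":0.53,"wx":0.34,"wy":-0.35,"wz":-17.25,"hand":0},{"dx":0.81,"dy":0,"dz":0.53,"wx":0.34,"wy":-0.35,"wz":-17.25,"hand":0},{"dx":0.81,"dy":0,"dz":0.53,"wx":0.34,"wy":-0.35,"wz":-17.25,"hand":0},{"dx":0.81,"dy":0,"dz":0.53,"wx":0.34,"wy":-0.35,"wz":-17.25,"hand":0},{"dx":0.81,"dy":0,"dz":0.53,"wx":0.34,"wy":-0.35,"wz":-17.25,"hand":0},{"dx":0.81,"dy":0,"dz":0.53,"wx":0.34,"wy":-0.35,"wz":-17.25,"hand":0},{"dx":0.81,"dy":0,"dz":0.53,"wx":0.34,"wy":-0.35,"wz":-17.25,"hand":0},{"dx":0.81,"dy":0,"dz":0.53,"wx":0.34,"wy":-0.35,"wz":-17.25,"hand":0},{"dx":0.81,"dy":0,"dz":0.53,"wx":0.34,"wy":-0.35,"wz":-17.25,"hand":0},{"dx":0.81,"dy":0,"dz":0.53,"wx":0.34,"wy":-0.35,"wz":-17.25,"hand":0},{"dx":0.77,"dy":0,"dz":1.0,"wx":0.34,"wy":-0.35,"wz":-17.25,"hand":0},{"dx":0.77,"dy":0,"dz":1.55,"wx":0.34,"wy":-0.35,"wz":-17.25,"hand":0},{"dx":0.77,"dy":0,"dz":1.55,"wx":0.34,"wy":-0.35,"wz":-17.25,"hand":0}]'

```text
clock: 6.6
eef_pos: [0.4214, 0.2071, 0.0556]
tool_rot: [-0.141, 0.99, -0.001, -0.004]
ft_force: [-0.7, -0.5, -0.3]
grip_width: -0.0
grasp_force: 0.0
```

```bash
python3 d.py -99 40 59 180
```

```text
now tray [-101.4  -64.5   55.6] yaw -180.2 t 6.6 F [-0.7 -0.5 -0.3] w -0.0
[-99.0, 40.0, 59.0, 180.0] d [-0.04  2.09 -0.07] w [-0.01 -0.09 -0.04]
```

Request:
drive_tool --rows '[{"dx":-0.02,"dy":0.25,"dz":-0.05,"wx":0,"wy":-0.09,"wz":-0.04,"hand":0},{"dx":-0.02,"dy":0.5,"dz":-0.05,"wx":0,"wy":-0.09,"wz":-0.04,"hand":0},{"dx":-0.02,"dy":0.75,"dz":-0.05,"wx":0,"wy":-0.09,"wz":-0.04,"hand":0},{"dx":-0.02,"dy":1.0,"dz":-0.05,"wx":0,"wy":-0.09,"wz":-0.04,"hand":0},{"dx":-0.02,"dy":1.25,"dz":-0.05,"wx":0,"wy":-0.09,"wz":-0.04,"hand":0},{"dx":-0.02,"dy":1.5,"dz":-0.05,"wx":0,"wy":-0.09,"wz":-0.04,"hand":0},{"dx":-0.02,"dy":1.75,"dz":-0.05,"wx":0,"wy":-0.09,"wz":-0.04,"hand":0},{"dx":-0.02,"dy":1.9,"dz":-0.05,"wx":0,"wy":-0.09,"wz":-0.04,"hand":0},{"dx":-0.02,"dy":1.9,"dz":-0.05,"wx":0,"wy":-0.09,"wz":-0.04,"hand":0}]'

```text
clock: 7.5
eef_pos: [0.3975, 0.3011, 0.0605]
tool_rot: [-0.145, 0.989, 0.001, 0.003]
ft_force: [-0.5, 0.6, 0.5]
grip_width: -0.0001
grasp_force: 0.0
```

Request:
drive_tool --rows '[{"dx":0,"dy":0.08,"dz":0,"wx":0,"wy":0,"wz":0,"hand":0},{"dx":0,"dy":0.16,"dz":0,"wx":0,"wy":0,"wz":0,"hand":0},{"dx":0,"dy":0.16,"dz":0,"wx":0,"wy":0,"wz":0,"hand":0}]'

```text
clock: 7.8
eef_pos: [0.3953, 0.3074, 0.0603]
tool_rot: [-0.145, 0.989, 0.0, 0.003]
ft_force: [-1.0, 1.2, 1.1]
grip_width: 0.0001
grasp_force: 0.0
```

```bash
python3 d.py
python3 - <<'E'
from h import *
bot.camera("scene"); bot.camera("top")
for n in ["scene","top"]: print([(d["score"],d["extent"]) for d in bot.look_for(n,"shutter_tab")])
T=np.load("T.npy"); print(proj("scene",toW([[-.092,.054,.058],[-.092,.058,.058],[-.092,.062,.058]],T)))
E
```

```text
now tray [-98.   39.1  60.3] yaw -179.8 t 7.8 F [-1.   1.2  1.1] w 0.1
[(0.58, [314.4, 264.4, 12.6, 17.4])]
[]
[[317.00499996 263.17450703]
 [315.26385396 264.47087034]
 [313.51429374 265.77349841]]
```

Request:
drive_tool --rows '[{"dx":0,"dy":0.06,"dz":0,"wx":0,"wy":0,"wz":0,"hand":0},{"dx":0,"dy":0.06,"dz":0,"wx":0,"wy":0,"wz":0,"hand":0}]'

```text
clock: 8.2
eef_pos: [0.3956, 0.3079, 0.0606]
tool_rot: [-0.144, 0.99, -0.002, 0.004]
ft_force: [3.2, -6.6, 2.8]
grip_width: -0.0001
grasp_force: 3.8
```

Request:
drive_tool --rows '[{"dx":0,"dy":0.06,"dz":0,"wx":0,"wy":0,"wz":0,"hand":0},{"dx":0,"dy":0.06,"dz":0,"wx":0,"wy":0,"wz":0,"hand":0}]'

```text
clock: 8.4
eef_pos: [0.3955, 0.3081, 0.0607]
tool_rot: [-0.143, 0.99, -0.005, 0.004]
ft_force: [4.9, -14.8, 5.4]
grip_width: -0.0
grasp_force: 7.7
```

```bash
python3 d.py
```

```text
now tray [-97.7  39.8  60.7] yaw -180.0 t 8.4 F [  4.9 -14.8   5.4] w -0.0
```

Open against the stop at 15 N. Now I back off and go behind nut B.

Request:
drive_tool --rows '[{"dx":0,"dy":-0.4,"dz":0,"wx":0,"wy":0,"wz":0,"hand":14},{"dx":0,"dy":-0.8,"dz":-0.8,"wx":0,"wy":0,"wz":0,"hand":14},{"dx":0,"dy":-1.4,"dz":-1.0,"wx":0,"wy":0,"wz":0,"hand":14},{"dx":-1,"dy":-1.5,"dz":-1.0,"wx":0,"wy":0,"wz":0,"hand":14},{"dx":-2,"dy":-1.5,"dz":-1.0,"wx":0,"wy":0,"wz":0,"hand":14},{"dx":-2.95,"dy":-1.5,"dz":-1.0,"wx":0,"wy":0,"wz":0,"hand":14},{"dx":-2.95,"dy":-1.5,"dz":-1.0,"wx":0,"wy":0,"wz":0,"hand":14},{"dx":-2.95,"dy":-1.5,"dz":-1.0,"wx":0,"wy":0,"wz":0,"hand":14}]'

```text
clock: 9.2
eef_pos: [0.5567, 0.2832, 0.11]
tool_rot: [-0.144, 0.99, 0.0, 0.002]
ft_force: [0.5, -0.4, -0.1]
grip_width: 0.0144
grasp_force: 0.0
```

```bash
python3 d.py 50 -31 80 180 50 -31 50 180 -84 -31 50 180
```

```text
now tray [ 50.  -29.7 110. ] yaw -179.8 t 9.2 F [ 0.5 -0.4 -0.1] w 14.4
[50.0, -31.0, 80.0, 180.0] d [ 0.   -0.03  0.6 ] w [-0.    0.04  0.04]
[50.0, -31.0, 50.0, 180.0] d [ 0.   -0.03  1.2 ] w [-0.    0.04  0.04]
[-84.0, -31.0, 50.0, 180.0] d [ 2.68 -0.02  1.19] w [-0.    0.04  0.04]
```

Request:
drive_tool --rows '[{"dx":0,"dy":-0.03,"dz":0.7,"wx":0,"wy":0,"wz":0,"hand":14},{"dx":0,"dy":-0.03,"dz":1.2,"wx":0,"wy":0,"wz":0,"hand":14},{"dx":0,"dy":-0.03,"dz":1.2,"wx":0,"wy":0,"wz":0,"hand":14},{"dx":0.2,"dy":-0.03,"dz":1.2,"wx":0,"wy":0,"wz":0,"hand":14},{"dx":0.4,"dy":-0.03,"dz":1.2,"wx":0,"wy":0,"wz":0,"hand":14},{"dx":0.6,"dy":-0.03,"dz":1.2,"wx":0,"wy":0,"wz":0,"hand":14},{"dx":0.8,"dy":-0.03,"dz":1.2,"wx":0,"wy":0,"wz":0,"hand":14},{"dx":1.0,"dy":-0.03,"dz":1.2,"wx":0,"wy":0,"wz":0,"hand":14},{"dx":1.2,"dy":-0.03,"dz":1.2,"wx":0,"wy":0,"wz":0,"hand":14},{"dx":1.4,"dy":-0.03,"dz":1.2,"wx":0,"wy":0,"wz":0,"hand":14},{"dx":1.6,"dy":-0.03,"dz":1.2,"wx":0,"wy":0,"wz":0,"hand":14},{"dx":1.8,"dy":-0.03,"dz":1.2,"wx":0,"wy":0,"wz":0,"hand":14},{"dx":2.0,"dy":-0.03,"dz":1.2,"wx":0,"wy":0,"wz":0,"hand":14},{"dx":2.2,"dy":-0.03,"dz":1.2,"wx":0,"wy":0,"wz":0,"hand":14},{"dx":2.4,"dy":-0.03,"dz":1.2,"wx":0,"wy":0,"wz":0,"hand":14},{"dx":2.55,"dy":-0.03,"dz":1.2,"wx":0,"wy":0,"wz":0,"hand":14},{"dx":2.68,"dy":-0.03,"dz":1.2,"wx":0,"wy":0,"wz":0,"hand":14},{"dx":2.68,"dy":-0.03,"dz":1.2,"wx":0,"wy":0,"wz":0,"hand":14}]'

```text
clock: 11.0
eef_pos: [0.4278, 0.2433, 0.0505]
tool_rot: [-0.145, 0.989, 0.0, 0.002]
ft_force: [0.4, 0.4, 0.0]
grip_width: 0.0136
grasp_force: 0.0
```

Request:
drive_tool --rows '[{"dx":-0.2,"dy":0,"dz":0,"wx":0,"wy":0,"wz":0,"hand":14},{"dx":-0.5,"dy":0,"dz":-0.8,"wx":0,"wy":0,"wz":0,"hand":14},{"dx":-1.4,"dy":0.6,"dz":-1.2,"wx":0,"wy":0,"wz":-1.5,"hand":14},{"dx":-1.7,"dy":1.2,"dz":-1.2,"wx":0,"wy":0,"wz":-3,"hand":14},{"dx":-1.7,"dy":1.2,"dz":-1.2,"wx":0,"wy":0,"wz":-4.5,"hand":14},{"dx":-1.7,"dy":1.2,"dz":-1.2,"wx":0,"wy":0,"wz":-6,"hand":14},{"dx":-1.7,"dy":1.2,"dz":-1.2,"wx":0,"wy":0,"wz":-7.4,"hand":14},{"dx":-1.7,"dy":1.2,"dz":-1.2,"wx":0,"wy":0,"wz":-7.4,"hand":14}]'

```text
clock: 11.8
eef_pos: [0.4939, 0.3259, 0.111]
tool_rot: [-0.451, 0.893, -0.001, 0.003]
ft_force: [0.5, -0.2, 0.5]
grip_width: 0.014
grasp_force: 0.0
```

```bash
cat > nuts.py <<'E'
from h import *
import cv2,sys
T=np.load("T.npy")
for n in ["top","scene"]:
    im=bot.camera(n); hsv=cv2.cvtColor(im,cv2.COLOR_RGB2HSV); m=cv2.inRange(hsv,(15,120,90),(32,255,255))
    m=cv2.morphologyEx(m,cv2.MORPH_CLOSE,np.ones((5,5),np.uint8))
    k,_,st,ce=cv2.connectedComponentsWithStats(m)
    for i in range(1,k):
        if st[i,4]>15:
            c=st[i,:2]+st[i,2:4]/2-.5
            print(n,st[i,4],c,"deck",(toT(ray(n,c,.0425),T)[0]*1000).round(),"catch",(toT(ray(n,c,.009),T)[0]*1000).round())
    cv2.imwrite(f"pics/{n}_{sys.argv[1]}.png",im[:,:,::-1])
E
python3 nuts.py 1; python3 d.py 0 28 80 217 0 28 50 217 -77 -29 50 217
```

```text
top 83 [96.   8.5] deck [528. 302.  42.] catch [553. 315.   9.]
top 591 [ 49.  146.5] deck [246. 478.  42.] catch [259. 498.   9.]
top 233 [ 90.  165.5] deck [178. 400.  42.] catch [190. 417.   9.]
top 108 [322.5 188.5] deck [-14. -81.  42.] catch [-10. -83.   9.]
scene 18 [67.5 88.5] deck [755. 103.  42.] catch [818.  86.   9.]
scene 26 [48.5 90.5] deck [779. 141.  42.] catch [842. 126.   9.]
scene 127 [340.5 206.5] deck [-13. -83.  42.] catch [  11. -109.    9.]
scene 458 [ 39. 218.] deck [352. 340.  42.] catch [394. 335.   9.]
scene 294 [ 71.5 228.5] deck [285. 308.  42.] catch [323. 302.   9.]
scene 160 [274.5 231.5] deck [24. 49. 42.] catch [50. 30.  9.]
scene 157 [307.  234.5] deck [-22.  12.  42.] catch [ 1. -9.  9.]
scene 153 [350. 256.] deck [-111.   -7.   42.] catch [-92. -29.   9.]
now tray [  1.3  28.9 111.1] yaw -142.9 t 11.9 F [-0.2 -0.7  0.2] w 13.8
[0.0, 28.0, 80.0, 217.0] d [0.04 0.   0.62] w [-0.04  0.06  0.01]
[0.0, 28.0, 50.0, 217.0] d [0.04 0.01 1.22] w [-0.04  0.06  0.01]
[-77.0, -29.0, 50.0, 217.0] d [1.95 0.02 1.21] w [-0.04  0.06  0.01]
```

Nut B is in the black tray. Next I sweep nut D diagonally.

Request:
drive_tool --rows '[{"dx":0,"dy":0,"dz":0.7,"wx":0,"wy":0,"wz":0,"hand":14},{"dx":0,"dy":0,"dz":1.22,"wx":0,"wy":0,"wz":0,"hand":14},{"dx":0,"dy":0,"dz":1.22,"wx":0,"wy":0,"wz":0,"hand":14},{"dx":0.2,"dy":0,"dz":1.22,"wx":0,"wy":0,"wz":0,"hand":14},{"dx":0.4,"dy":0,"dz":1.22,"wx":0,"wy":0,"wz":0,"hand":14},{"dx":0.6,"dy":0,"dz":1.22,"wx":0,"wy":0,"wz":0,"hand":14},{"dx":0.8,"dy":0,"dz":1.22,"wx":0,"wy":0,"wz":0,"hand":14},{"dx":1.0,"dy":0,"dz":1.22,"wx":0,"wy":0,"wz":0,"hand":14},{"dx":1.2,"dy":0,"dz":1.22,"wx":0,"wy":0,"wz":0,"hand":14},{"dx":1.4,"dy":0,"dz":1.22,"wx":0,"wy":0,"wz":0,"hand":14},{"dx":1.6,"dy":0,"dz":1.22,"wx":0,"wy":0,"wz":0,"hand":14},{"dx":1.8,"dy":0,"dz":1.22,"wx":0,"wy":0,"wz":0,"hand":14},{"dx":2.0,"dy":0,"dz":1.22,"wx":0,"wy":0,"wz":0,"hand":14},{"dx":2.1,"dy":0,"dz":1.22,"wx":0,"wy":0,"wz":0,"hand":14},{"dx":2.1,"dy":0,"dz":1.22,"wx":0,"wy":0,"wz":0,"hand":14}]'

```text
clock: 13.4
eef_pos: [0.4302, 0.2402, 0.0496]
tool_rot: [-0.451, 0.893, -0.001, 0.003]
ft_force: [-0.3, 0.2, -0.5]
grip_width: 0.0138
grasp_force: 0.0
```

Request:
drive_tool --rows '[{"dx":-0.2,"dy":0,"dz":0,"wx":0,"wy":0,"wz":0,"hand":14},{"dx":-0.5,"dy":0,"dz":-0.8,"wx":0,"wy":0,"wz":0,"hand":14},{"dx":-1.4,"dy":0,"dz":-1.2,"wx":0,"wy":0,"wz":0,"hand":14},{"dx":-2.3,"dy":0,"dz":-1.2,"wx":0,"wy":0,"wz":0,"hand":14},{"dx":-3.2,"dy":0,"dz":-1.2,"wx":0,"wy":0,"wz":0,"hand":14},{"dx":-3.3,"dy":0.0,"dz":-1.2,"wx":0,"wy":0,"wz":0,"hand":14},{"dx":-3.3,"dy":0.0,"dz":-1.2,"wx":0,"wy":0,"wz":0,"hand":14}]'

```text
clock: 14.1
eef_pos: [0.5289, 0.3753, 0.1092]
tool_rot: [-0.452, 0.892, -0.001, 0.003]
ft_force: [0.2, 0.1, -0.4]
grip_width: 0.0137
grasp_force: 0.0
```

```bash
python3 nuts.py 2 | grep -v -E "[0-9] \[ ?([0-9]\.|[0-9][0-9]\.)"; python3 d.py 48 67 80 217 48 67 50 217 -77 -27 50 217
```

```text
top 108 [322.5 188.5] deck [-14. -81.  42.] catch [-10. -83.   9.]
top 34 [328.  236.5] deck [-118.  -63.   42.] catch [-118.  -64.    9.]
scene 126 [340.  206.5] deck [-12. -83.  42.] catch [  11. -108.    9.]
scene 155 [274.5 231.5] deck [24. 49. 42.] catch [50. 30.  9.]
scene 153 [350. 256.] deck [-111.   -7.   42.] catch [-92. -29.   9.]
scene 173 [373.5 255. ] deck [-137.  -38.   42.] catch [-120.  -61.    9.]
now tray [ 47.6  65.  109.7] yaw -142.8 t 14.2 F [ 0.   0.5 -1.1] w 14.1
[48.0, 67.0, 80.0, 217.0] d [-0.03  0.03  0.59] w [-0.04  0.03  0.05]
[48.0, 67.0, 50.0, 217.0] d [-0.03  0.03  1.19] w [-0.04  0.03  0.05]
[-77.0, -27.0, 50.0, 217.0] d [3.1  0.05 1.19] w [-0.04  0.03  0.05]
```

Request:
drive_tool --rows '[{"dx":-0.03,"dy":0.03,"dz":0.7,"wx":0,"wy":0,"wz":0,"hand":14},{"dx":-0.03,"dy":0.03,"dz":1.19,"wx":0,"wy":0,"wz":0,"hand":14},{"dx":-0.03,"dy":0.03,"dz":1.19,"wx":0,"wy":0,"wz":0,"hand":14},{"dx":0.2,"dy":0.03,"dz":1.19,"wx":0,"wy":0,"wz":0,"hand":14},{"dx":0.4,"dy":0.03,"dz":1.19,"wx":0,"wy":0,"wz":0,"hand":14},{"dx":0.6,"dy":0.03,"dz":1.19,"wx":0,"wy":0,"wz":0,"hand":14},{"dx":0.8,"dy":0.03,"dz":1.19,"wx":0,"wy":0,"wz":0,"hand":14},{"dx":1.0,"dy":0.03,"dz":1.19,"wx":0,"wy":0,"wz":0,"hand":14},{"dx":1.2,"dy":0.03,"dz":1.19,"wx":0,"wy":0,"wz":0,"hand":14},{"dx":1.4,"dy":0.03,"dz":1.19,"wx":0,"wy":0,"wz":0,"hand":14},{"dx":1.6,"dy":0.03,"dz":1.19,"wx":0,"wy":0,"wz":0,"hand":14},{"dx":1.8,"dy":0.03,"dz":1.19,"wx":0,"wy":0,"wz":0,"hand":14},{"dx":2.0,"dy":0.03,"dz":1.19,"wx":0,"wy":0,"wz":0,"hand":14},{"dx":2.2,"dy":0.03,"dz":1.19,"wx":0,"wy":0,"wz":0,"hand":14},{"dx":2.4,"dy":0.03,"dz":1.19,"wx":0,"wy":0,"wz":0,"hand":14},{"dx":2.6,"dy":0.03,"dz":1.19,"wx":0,"wy":0,"wz":0,"hand":14},{"dx":2.8,"dy":0.03,"dz":1.19,"wx":0,"wy":0,"wz":0,"hand":14},{"dx":3.0,"dy":0.03,"dz":1.19,"wx":0,"wy":0,"wz":0,"hand":14},{"dx":3.2,"dy":0.03,"dz":1.19,"wx":0,"wy":0,"wz":0,"hand":14},{"dx":3.2,"dy":0.03,"dz":1.19,"wx":0,"wy":0,"wz":0,"hand":14}]'

```text
clock: 16.2
eef_pos: [0.4312, 0.2444, 0.0499]
tool_rot: [-0.451, 0.893, -0.001, 0.002]
ft_force: [-0.0, -0.1, 0.9]
grip_width: 0.0142
grasp_force: 0.0
```

Request:
drive_tool --rows '[{"dx":-0.2,"dy":0,"dz":0,"wx":0,"wy":0,"wz":0,"hand":0},{"dx":-0.5,"dy":0,"dz":-0.8,"wx":0,"wy":0,"wz":0,"hand":0},{"dx":-1.1,"dy":-0.5,"dz":-1.2,"wx":0,"wy":0,"wz":1.5,"hand":0},{"dx":-1.1,"dy":-1.0,"dz":-1.2,"wx":0,"wy":0,"wz":3,"hand":0},{"dx":-1.1,"dy":-1.8,"dz":-1.2,"wx":0,"wy":0,"wz":4.5,"hand":0},{"dx":-1.1,"dy":-2.1,"dz":-1.2,"wx":0,"wy":0,"wz":6,"hand":0},{"dx":-1.1,"dy":-2.1,"dz":-1.2,"wx":0,"wy":0,"wz":7.5,"hand":0},{"dx":-1.1,"dy":-2.1,"dz":-1.2,"wx":0,"wy":0,"wz":9,"hand":0},{"dx":-1.1,"dy":-2.1,"dz":-1.2,"wx":0,"wy":0,"wz":10.5,"hand":0},{"dx":-1.1,"dy":-2.1,"dz":-1.2,"wx":0,"wy":0,"wz":12,"hand":0},{"dx":-1.1,"dy":-2.1,"dz":-1.2,"wx":0,"wy":0,"wz":13.4,"hand":0},{"dx":-1.1,"dy":-2.1,"dz":-1.2,"wx":0,"wy":0,"wz":13.4,"hand":0}]'

```text
clock: 17.4
eef_pos: [0.5503, 0.2287, 0.1108]
tool_rot: [0.116, 0.993, 0.001, 0.003]
ft_force: [0.3, -0.2, 0.1]
grip_width: -0.0
grasp_force: 0.0
```

```bash
python3 nuts.py 3 | grep -v -E "[0-9] \[ ?([0-9]\.|[0-9][0-9]\.)"; python3 d.py 24 -86 110 150 24 -86 50 150 10 -86 50 150 -76 -36 50 150
```

```text
top 118 [311. 232.] deck [-98. -30.  42.] catch [-98. -30.   9.]
top 25 [323.  239.5] deck [-121.  -51.   42.] catch [-121.  -52.    9.]
scene 135 [340.5 207. ] deck [-14. -82.  42.] catch [  10. -108.    9.]
scene 517 [361.5 251.5] deck [-118.  -29.   42.] catch [-99. -52.   9.]
now tray [ 28.1 -80.3 110.8] yaw 150.4 t 17.5 F [0.1 0.2 0.3] w -0.2
[24.0, -86.0, 110.0, 150.0] d [ 0.01 -0.14  0.01] w [0.04 0.06 0.08]
[24.0, -86.0, 50.0, 150.0] d [ 0.02 -0.14  1.21] w [0.04 0.06 0.08]
[10.0, -86.0, 50.0, 150.0] d [ 0.27 -0.28  1.21] w [0.04 0.06 0.08]
[-76.0, -36.0, 50.0, 150.0] d [ 2.25 -0.26  1.2 ] w [0.04 0.06 0.08]
```

Nut A is in too. Nut C sits near the right rim, so I come in behind it at an angle.

Request:
drive_tool --rows '[{"dx":0.02,"dy":-0.14,"dz":0.4,"wx":0,"wy":0,"wz":0.08,"hand":0},{"dx":0.02,"dy":-0.14,"dz":0.8,"wx":0,"wy":0,"wz":0.08,"hand":0},{"dx":0.02,"dy":-0.14,"dz":1.21,"wx":0,"wy":0,"wz":0.08,"hand":0},{"dx":0.02,"dy":-0.14,"dz":1.21,"wx":0,"wy":0,"wz":0.08,"hand":0},{"dx":0.15,"dy":-0.21,"dz":1.21,"wx":0,"wy":0,"wz":0.08,"hand":0},{"dx":0.27,"dy":-0.28,"dz":1.21,"wx":0,"wy":0,"wz":0.08,"hand":0},{"dx":0.4,"dy":-0.28,"dz":1.21,"wx":0,"wy":0,"wz":0.08,"hand":0},{"dx":0.55,"dy":-0.28,"dz":1.21,"wx":0,"wy":0,"wz":0.08,"hand":0},{"dx":0.7,"dy":-0.28,"dz":1.21,"wx":0,"wy":0,"wz":0.08,"hand":0},{"dx":0.7,"dy":-0.28,"dz":1.21,"wx":0,"wy":0,"wz":0.08,"hand":0}]'

```text
clock: 18.5
eef_pos: [0.5112, 0.2227, 0.0503]
tool_rot: [0.119, 0.993, 0.001, 0.002]
ft_force: [0.1, -1.0, 1.3]
grip_width: -0.0003
grasp_force: 0.0
```

```bash
python3 nuts.py 4 | grep -v -E "[0-9] \[ ?([0-9]\.|[0-9][0-9]\.)"; python3 d.py -76 -36 50 150
python3 - <<'E'
import cv2
b=cv2.imread("pics/scene_4.png")[150:330,210:440]; cv2.imwrite("pics/s4.png",cv2.resize(b,None,fx=3.3,fy=3.3,interpolation=cv2.INTER_CUBIC))
E
```

```text
top 83 [308.  232.5] deck [-97. -24.  42.] catch [-97. -23.   9.]
top 28 [251.5 265.5] deck [-132.  113.   42.] catch [-133.  119.    9.]
scene 147 [345.5 215.5] deck [-37. -73.  42.] catch [-14. -98.   9.]
scene 517 [361.5 251.5] deck [-118.  -29.   42.] catch [-99. -52.   9.]
now tray [ -9.7 -75.2  50.4] yaw 149.9 t 18.6 F [-0.  -0.9  0.5] w -0.1
[-76.0, -36.0, 50.0, 150.0] d [ 1.54  0.01 -0.  ] w [ 0.04  0.06 -0.03]
```

View pics/s4.png

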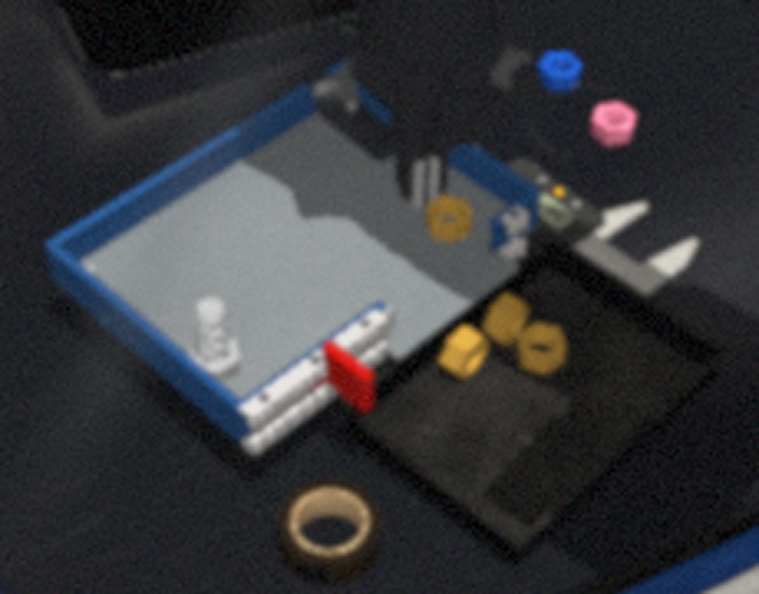

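Three nuts are in the black tray, around crop (500,335), and nut C at (449,218) is moving with the fingers. Its path would clip the right mouth post, so I use a steeper angle.

Request:
drive_tool --rows '[{"dx":-0.12,"dy":0,"dz":0,"wx":0,"wy":0,"wz":0,"hand":0},{"dx":-0.25,"dy":0,"dz":0,"wx":0,"wy":0,"wz":1.5,"hand":0},{"dx":-0.25,"dy":0,"dz":0,"wx":0,"wy":0,"wz":3,"hand":0},{"dx":-0.25,"dy":0,"dz":0,"wx":0,"wy":0,"wz":3,"hand":0}]'

```text
clock: 19.0
eef_pos: [0.5256, 0.2192, 0.0501]
tool_rot: [0.249, 0.969, 0.002, 0.003]
ft_force: [0.6, -0.7, -0.7]
grip_width: 0.0002
grasp_force: 0.0
```

```bash
python3 d.py -11 -87 50 135 -41 -57 50 135
```

```text
now tray [  2.  -82.3  50.1] yaw 134.8 t 19.0 F [ 0.6 -0.7 -0.7] w 0.2
[-11.0, -87.0, 50.0, 135.0] d [ 0.12 -0.25  0.  ] w [ 0.05  0.05 -0.04]
[-41.0, -57.0, 50.0, 135.0] d [ 0.96 -0.25 -0.  ] w [ 0.05  0.05 -0.04]
```

Request:
drive_tool --rows '[{"dx":0.06,"dy":-0.12,"dz":0,"wx":0,"wy":0,"wz":0,"hand":0},{"dx":0.12,"dy":-0.25,"dz":0,"wx":0,"wy":0,"wz":0,"hand":0},{"dx":0.25,"dy":-0.25,"dz":0,"wx":0,"wy":0,"wz":0,"hand":0},{"dx":0.4,"dy":-0.25,"dz":0,"wx":0,"wy":0,"wz":0,"hand":0},{"dx":0.55,"dy":-0.25,"dz":0,"wx":0,"wy":0,"wz":0,"hand":0},{"dx":0.65,"dy":-0.25,"dz":0,"wx":0,"wy":0,"wz":0,"hand":0},{"dx":0.65,"dy":-0.25,"dz":0,"wx":0,"wy":0,"wz":0,"hand":0}]'

```text
clock: 19.7
eef_pos: [0.4893, 0.2247, 0.0501]
tool_rot: [0.248, 0.969, 0.001, 0.002]
ft_force: [0.0, -0.9, -0.6]
grip_width: -0.0002
grasp_force: 0.0
```

```bash
python3 nuts.py 5 | grep -v -E "[0-9] \[ ?([0-9]\.|[0-9][0-9]\.)"; python3 d.py -72 -26 50 135
```

```text
top 50 [305.5 233. ] deck [-97. -18.  42.] catch [-96. -18.   9.]
scene 154 [347.5 224.5] deck [-55. -59.  42.] catch [-34. -83.   9.]
scene 515 [361.5 251.5] deck [-118.  -29.   42.] catch [-99. -52.   9.]
now tray [-30.5 -67.3  50.1] yaw 134.9 t 19.8 F [-0.6 -0.8  0.9] w 0.2
[-72.0, -26.0, 50.0, 135.0] d [ 1.17 -0.01 -0.  ] w [ 0.05  0.05 -0.03]
```

Request:
drive_tool --rows '[{"dx":0.15,"dy":0,"dz":0,"wx":0,"wy":0,"wz":0,"hand":0},{"dx":0.3,"dy":0,"dz":0,"wx":0,"wy":0,"wz":0,"hand":0},{"dx":0.45,"dy":0,"dz":0,"wx":0,"wy":0,"wz":0,"hand":0},{"dx":0.6,"dy":0,"dz":0,"wx":0,"wy":0,"wz":0,"hand":0},{"dx":0.75,"dy":0,"dz":0,"wx":0,"wy":0,"wz":0,"hand":0},{"dx":0.9,"dy":0,"dz":0,"wx":0,"wy":0,"wz":0,"hand":0},{"dx":1.05,"dy":0,"dz":0,"wx":0,"wy":0,"wz":0,"hand":0},{"dx":1.2,"dy":0,"dz":0,"wx":0,"wy":0,"wz":0,"hand":0},{"dx":1.2,"dy":0,"dz":0,"wx":0,"wy":0,"wz":0,"hand":0}]'

```text
clock: 20.7
eef_pos: [0.4365, 0.2533, 0.0497]
tool_rot: [0.248, 0.969, 0.001, 0.002]
ft_force: [0.9, -0.4, -0.6]
grip_width: -0.0001
grasp_force: 0.0
```

Request:
drive_tool --rows '[{"dx":-0.3,"dy":0,"dz":0,"wx":0,"wy":0,"wz":0,"hand":0},{"dx":-0.3,"dy":0,"dz":-0.8,"wx":0,"wy":0,"wz":0,"hand":0},{"dx":-0.3,"dy":0,"dz":-1.2,"wx":0,"wy":0,"wz":-2,"hand":0},{"dx":-0.3,"dy":0,"dz":-1.2,"wx":0,"wy":0,"wz":-4,"hand":0},{"dx":-0.3,"dy":0,"dz":-1.2,"wx":0,"wy":0,"wz":-6,"hand":0},{"dx":-0.3,"dy":0,"dz":-1.2,"wx":0,"wy":0,"wz":-8,"hand":0},{"dx":-0.3,"dy":0,"dz":-1.2,"wx":0,"wy":0,"wz":-9,"hand":0},{"dx":-0.3,"dy":0,"dz":-1.2,"wx":0,"wy":0,"wz":-9,"hand":0}]'

```text
clock: 21.5
eef_pos: [0.4519, 0.2449, 0.11]
tool_rot: [-0.142, 0.99, 0.0, 0.004]
ft_force: [0.2, 0.4, 0.1]
grip_width: 0.0002
grasp_force: 0.0
```

```bash
python3 nuts.py 6 | grep -v -E "[0-9] \[ ?([0-9]\.|[0-9][0-9]\.)"; python3 d.py -99 90 110 180 -99 90 59 180
python3 - <<'E'
import cv2
b=cv2.imread("pics/scene_6.png")[150:330,210:440]; cv2.imwrite("pics/s6.png",cv2.resize(b,None,fx=3.3,fy=3.3,interpolation=cv2.INTER_CUBIC))
E
```

```text
top 23 [250.5 265.5] deck [-131.  115.   42.] catch [-132.  121.    9.]
scene 34 [632.   27.5] deck [  -79. -1280.    42.] catch [  -59. -1365.     9.]
scene 725 [361.5 260. ] deck [-131.  -15.   42.] catch [-113.  -37.    9.]
now tray [-61.5 -36.6 109.9] yaw -180.3 t 21.6 F [-0.   0.1 -0.1] w 0.1
[-99.0, 90.0, 110.0, 180.0] d [ 0.76  2.53 -0.01] w [-0.    0.08 -0.05]
[-99.0, 90.0, 59.0, 180.0] d [0.77 2.53 1.01] w [-0.    0.08 -0.05]
```

View pics/s6.png

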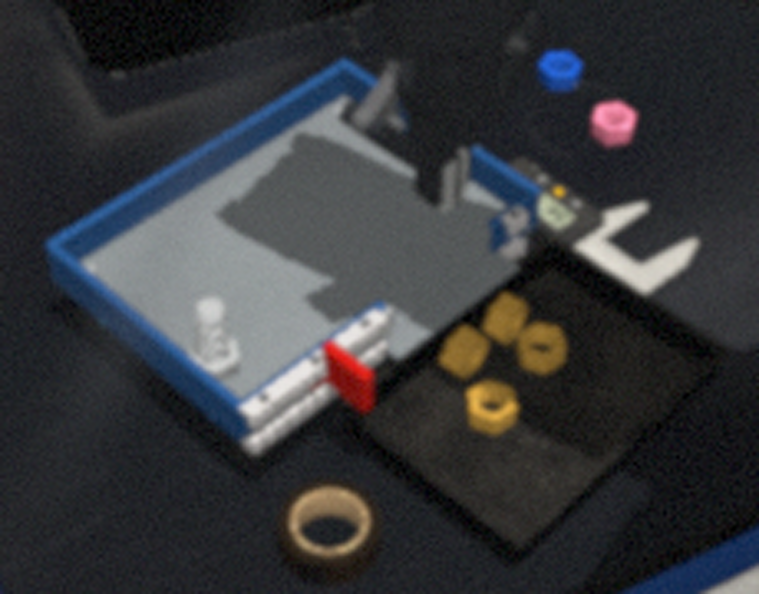

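All four nuts lie in the black tray, at crop (464,350), (507,318), (543,348) and (492,407). The bolt stands, and the tab is at (350,375). Now I shut the shutter.

Request:
drive_tool --rows '[{"dx":0.5,"dy":0.6,"dz":0,"wx":0,"wy":0.08,"wz":-0.05,"hand":0},{"dx":0.77,"dy":1.4,"dz":0,"wx":0,"wy":0.08,"wz":-0.05,"hand":0},{"dx":0.77,"dy":2.2,"dz":0,"wx":0,"wy":0.08,"wz":-0.05,"hand":0},{"dx":0.77,"dy":2.55,"dz":0,"wx":0,"wy":0.08,"wz":-0.05,"hand":0},{"dx":0.77,"dy":2.55,"dz":0,"wx":0,"wy":0.08,"wz":-0.05,"hand":0},{"dx":0.77,"dy":2.55,"dz":0.5,"wx":0,"wy":0.08,"wz":-0.05,"hand":0},{"dx":0.77,"dy":2.55,"dz":1.0,"wx":0,"wy":0.08,"wz":-0.05,"hand":0},{"dx":0.77,"dy":2.55,"dz":1.0,"wx":0,"wy":0.08,"wz":-0.05,"hand":0}]'

```text
clock: 22.4
eef_pos: [0.3767, 0.3543, 0.0565]
tool_rot: [-0.142, 0.99, -0.002, -0.003]
ft_force: [-0.8, -1.5, -0.2]
grip_width: 0.0
grasp_force: 0.0
```

Request:
drive_tool --rows '[{"dx":0,"dy":-0.2,"dz":0,"wx":0,"wy":0,"wz":0,"hand":0},{"dx":0,"dy":-0.4,"dz":0,"wx":0,"wy":0,"wz":0,"hand":0},{"dx":0,"dy":-0.6,"dz":0,"wx":0,"wy":0,"wz":0,"hand":0},{"dx":0,"dy":-0.8,"dz":0,"wx":0,"wy":0,"wz":0,"hand":0},{"dx":0,"dy":-1.0,"dz":0,"wx":0,"wy":0,"wz":0,"hand":0},{"dx":0,"dy":-1.2,"dz":0,"wx":0,"wy":0,"wz":0,"hand":0},{"dx":0,"dy":-1.4,"dz":0,"wx":0,"wy":0,"wz":0,"hand":0},{"dx":0,"dy":-1.6,"dz":0,"wx":0,"wy":0,"wz":0,"hand":0},{"dx":0,"dy":-1.8,"dz":0,"wx":0,"wy":0,"wz":0,"hand":0},{"dx":0,"dy":-1.95,"dz":0,"wx":0,"wy":0,"wz":0,"hand":0},{"dx":0,"dy":-1.95,"dz":0,"wx":0,"wy":0,"wz":0,"hand":0}]'

```text
clock: 23.5
eef_pos: [0.4055, 0.2623, 0.0593]
tool_rot: [-0.142, 0.99, -0.001, -0.001]
ft_force: [0.4, 0.5, -0.6]
grip_width: 0.0001
grasp_force: 0.0
```

```bash
python3 d.py -99 -12 59 180
```

```text
now tray [-101.    -7.    59.3] yaw -180.0 t 23.5 F [ 0.4  0.5 -0.6] w 0.1
[-99.0, -12.0, 59.0, 180.0] d [-0.04 -0.1   0.01] w [-0.01 -0.03 -0.  ]
```

Request:
drive_tool --rows '[{"dx":0,"dy":-0.06,"dz":0,"wx":0,"wy":0,"wz":0,"hand":0},{"dx":0,"dy":-0.12,"dz":0,"wx":0,"wy":0,"wz":0,"hand":0},{"dx":0,"dy":-0.12,"dz":0,"wx":0,"wy":0,"wz":0,"hand":0}]'

```text
clock: 23.8
eef_pos: [0.407, 0.2577, 0.0593]
tool_rot: [-0.143, 0.99, -0.0, -0.001]
ft_force: [-0.2, 0.5, -0.2]
grip_width: 0.0001
grasp_force: 0.1
```

Request:
drive_tool --rows '[{"dx":0,"dy":-0.06,"dz":0,"wx":0,"wy":0,"wz":0,"hand":0},{"dx":0,"dy":-0.06,"dz":0,"wx":0,"wy":0,"wz":0,"hand":0}]'

```text
clock: 24.0
eef_pos: [0.4075, 0.2563, 0.0594]
tool_rot: [-0.144, 0.99, 0.001, -0.001]
ft_force: [-2.2, 4.3, -1.5]
grip_width: -0.0002
grasp_force: 2.6
```

```bash
python3 d.py
```

```text
now tray [-100.8  -13.3   59.4] yaw -179.9 t 24.0 F [-2.2  4.3 -1.5] w -0.2
```

Request:
drive_tool --rows '[{"dx":0,"dy":-0.08,"dz":0,"wx":0,"wy":0,"wz":0,"hand":0},{"dx":0,"dy":-0.08,"dz":0,"wx":0,"wy":0,"wz":0,"hand":0}]'

```text
clock: 24.2
eef_pos: [0.4077, 0.256, 0.0595]
tool_rot: [-0.145, 0.989, 0.006, -0.002]
ft_force: [-6.4, 15.4, -3.2]
grip_width: 0.0001
grasp_force: 7.9
```

Request:
drive_tool --rows '[{"dx":0,"dy":0.3,"dz":0,"wx":0,"wy":0,"wz":0,"hand":0},{"dx":0,"dy":0.6,"dz":0,"wx":0,"wy":0,"wz":0,"hand":0},{"dx":0,"dy":0.6,"dz":-0.8,"wx":0,"wy":0,"wz":0,"hand":0},{"dx":0,"dy":0.6,"dz":-1.6,"wx":0,"wy":0,"wz":0,"hand":0},{"dx":0,"dy":0.6,"dz":-2.4,"wx":0,"wy":0,"wz":0,"hand":0},{"dx":0,"dy":2.5,"dz":-3,"wx":0,"wy":0,"wz":0,"hand":0},{"dx":0,"dy":2.5,"dz":-3,"wx":0,"wy":0,"wz":0,"hand":0},{"dx":0,"dy":2.5,"dz":-3,"wx":0,"wy":0,"wz":0,"hand":0}]'

```text
clock: 25.0
eef_pos: [0.3738, 0.3772, 0.2123]
tool_rot: [-0.146, 0.989, 0.002, 0.002]
ft_force: [0.8, -0.1, 0.7]
grip_width: -0.0004
grasp_force: 0.0
```

```bash
python3 d.py; python3 nuts.py 7 >/dev/null
python3 - <<'E'
import cv2,numpy as np
a=cv2.imread("pics/top_7.png")[110:320,200:420]; b=cv2.imread("pics/scene_7.png")[150:330,210:440]
f=lambda i:cv2.resize(i,(400,380),interpolation=cv2.INTER_CUBIC)
cv2.imwrite("pics/f.png",np.hstack([f(a),f(b)]))
E
```

```text
now tray [-99.  112.2 212.3] yaw -179.6 t 25.0 F [ 0.8 -0.1  0.7] w -0.4
```

View pics/f.png

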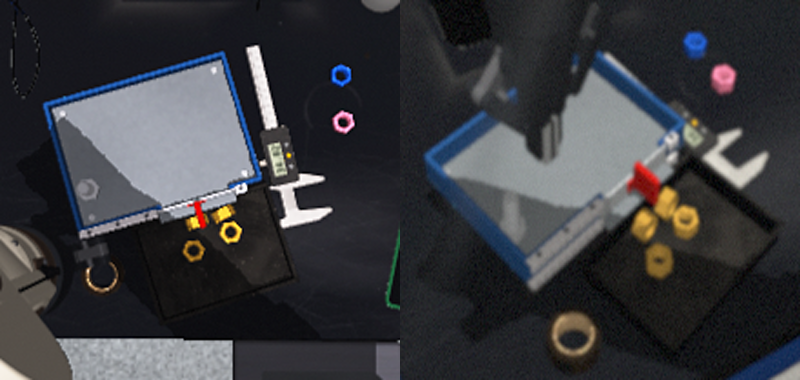

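The top half shows the shutter shut with the tab at (201,213), all four nuts in the black tray, and the bolt standing at (88,188). The tape, caliper and tray have not moved, and the arm is clear.

```bash
python3 -c "
from workcell import bot
print(bot.job_done())"
```

```text
the job is handed in; nothing more can be done
None
```

I opened the shutter to its stop, swept all four brass nuts into the black tray, pushed the shutter shut again and handed the job in at about 25 s; in the last picture the bolt stands where it was, and the black tray, caliper and tape roll look unmoved.

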